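Turn the mortar right way up on the mat

ROBOT

A 6-joint arm with a two-finger parallel gripper is mounted at the origin on a cart in front of the work surface, level with it; the furniture and walls round the work are solid. World frame = base frame: x ahead of the robot, y to its left, z up, the work surface at z = 0. Lengths are in m, angles in rad, forces in N, time in s.
With the tool pointing down it reaches from about 0.375 to 0.825 m from the base axis. Payload 5.5 kg.
Tool frame: the origin (TCP) lies midway between the tips of the shut fingers; the grasp point (between the pads) lies 19 mm behind it; z points along the fingers, y is the direction in which the jaws open and shut (so a half turn about z gives the same grasp; the last joint's range is limited). The gripper opens to 85 mm and grips with 20 to 120 N. Pads are 22 mm wide; open, the fingers measure 114 mm over their backs; the gripper's body (76 mm by 85 mm) begins 54 mm behind the grasp point. The pads swing forward as they close: fully open they stand 13 mm farther back than shut.
Start: joints at [-1.345, 0.314, -0.047, 1.21, 0, 1.571], TCP at [0.134, -0.585, 0.231] pointing down, gripper open.
Joint ranges: [-2.67, 2.67], [-0.69, 1.73], [-1.03, 1.25], [-2.08, 2.16], [-1.42, 1.45], [-3.14, 3.14]. Speed limits (rad/s): [2.39, 2.39, 3.01, 3.14, 3.14, 3.14].

INTERFACE

Orientations are given as a 3x3 rotation matrix whose columns are the frame's x, y, z axes.
In Python, from rig import r, vision gives the robot as it stands. The module is installed in compiled form; this text tells all that it offers.
- The arm moves only by the tool play_rows, never from a script. Its argument "plan" is a list of rows, each a list of 3 entries, a list of its own where there are three numbers: the closure, from 0 (fully open) to 1 (shut), then the shift along the tool's x, y, z in m, then the turn, a rotation vector about the tool's x, y, z in rad. In form: [[jaw, [x, y, z], [ax, ay, az]], ...]. A call has exactly 5 rows; each row is the pose to reach, as a shift and turn from the pose commanded when the call began, along the tool's axes at that moment; what a row does not reach only later rows make up. A row lasts 1/8 s, in which the tool goes at most 62.5 mm and 10.7 degrees, less where a joint would pass 70% of its speed; a pose out of reach is approached as far as the arm can. A call with a gripper value outside its range is refused whole. The fingers move at their own pace and stop on an object; "grip_force" is the grip in N (left out, the last holds). Time passes only in rows, so rows that repeat a pose let the fingers close, or fill a call up. It gives the time, the measured TCP pose, the force and the opening at its end, in the units of the state.
- r.get_state(): the state, without advancing time (a new reading comes with each control period).
- vision.get_image(name): name is "scene" or "top" or "wrist"; returns a dict with "frame" (384x512x3 uint8, red, green, blue), "range_z" (384x512 float32, m along the optical axis (not along the pixel's ray), 0 where there is no reading), "vfov" (degrees; the focal length in pixels is half the picture's height over the tangent of half this angle, whatever the lens; pixels are square), "cx", "cy" (the principal point, pixels), "k1" (the pictures are not rectified: a ray, as slopes to the right and down, at radius r is drawn at 1 + k1 r^2 times it, then the intrinsics apply), "rvec" (rotation vector, rad) and "tvec" (3), from world to camera coordinates, as OpenCV has them. Camera axes: x right, y down, z forward; pixel columns grow to the right and rows downward; lengths in m; the calibration is good to about 2 mm. A picture is of the moment at which its call begins.
- r.finish_job(): hands the job in, once; it reports no verdict.
The state is a dict: "time": time; "joint_pos": joint angles; "dq": joint speeds; "effort": joint torques, N m; "tool_pos": TCP position; "eef_rot": TCP orientation; "force": force on the tool from outside, world axes, zero at the start; "torque": the same for the moment, N m; "opening": finger opening in m.
Only numpy, scipy, OpenCV 4.12 (cv2) and the standard library are available. Lean on these libraries where they do the work, as an engineer would, in place of code of your own. Each camera call takes 0.05 s, during which the arm holds its last target. There are 200 camera calls.

TASK

One of the two small white mortars was left mouth down on the bench after drying. Turn that one over and stand it mouth up near the middle of the black mat, ready for use; do not drop it, and leave the other mortar where it stands.

Things in the scene. Friction and masses are not known exactly. Their poses are not given: they have to be found in the camera images.
- mortar_down_mid (a point): To turn, mouth down at first: white ceramic bowl, 60 mm across, 53 high, 0.16 kg: straight wall for 28 mm from the mouth, then a heavy round bottom (radius 30) with a 33 mm flat foot. Point: on its axis half-way up; z axis: foot to mouth, so down at first. Laid on its side and let go, it rolls foot-first some 45 mm and stands up by itself; tipped less than 40 degrees it falls back on its mouth.
- mortar_up_mid (a point): The other mortar, to be left alone: identical (60 mm across, 53 mm high), but it already stands mouth up, its open cavity seen from above. Point: on its axis half-way up; z axis from foot to mouth, up.
- mat_mid (a point): Round black rubber mat, 120 mm across and 3 mm thick, fixed flat on the bench. The point is the centre of its top face; z is up.
Not all that is in view belongs to the job. Leave any turquoise look-alike of the part that bears mortar_up_mid alone.

How it is judged:
At the end, for the whole second after the job is handed in: The mortar that was mouth down stands mouth up (within 10 degrees) on the mat, its centre within 45 mm of the mat's centre, at rest; the other mortar has not been moved more than 20 mm or tipped (angle between each of mortar_down_mid, mortar_up_mid's own z axis and vertical below 0.175 rad and horizontal distance between mortar_down_mid and mat_mid below 0.045 m and z of mortar_down_mid in the frame of mat_mid between 0.02 and 0.034 m and linear speed of mortar_down below 0.03 m/s and distance of mortar_up_mid from where it was at the start of the episode below 0.02 m); the robot touches nothing.
It fails at once if the other mortar is moved more than 20 mm or tipped (distance of mortar_up_mid from where it was at the start of the episode above 0.02 m or angle between mortar_up_mid's own z axis and vertical above 0.35 rad).
It fails at once if the mortar is dropped: let go of while its centre is more than 80 mm above the bench (height (world z) of mortar_down_mid above 0.08 m and contact force between the fingers and mortar_down below 0.05 N).
It also fails if it takes over 45 s, if anything falls off the work surface, if the arm or the gripper's body presses on something with over 40 N, if the wrist force passes 120 N, or if a joint passes its speed limit or range.

## Working session

There is one attempt and no reset: what is moved stays moved. The work goes in short steps, Python scripts to look and compute and a tool call to move; the robot and the scene stay as the last step left them, time stands still between calls to the robot, and variables do not carry over. Pictures are saved under pics/ and viewed, about 8 in all and at most 12, crops included, and the job is handed in when it is done.

Besides the shell and the picture viewer there is one more tool, called after ">>>" as name(argument=value, ...) on one line, values as JSON. play_rows: Moves the arm, as the interface text tells. Its arguments: {"type":"object","properties":{"plan":{"type":"array","items":{"type":"array"}},"grip_force":{"type":"number"}},"required":["plan"]}

```bash
mkdir -p pics; cat > h.py <<'E'
import numpy as np, cv2
from rig import r, vision
def cam(n):
    d=vision.get_image(n); h=d["frame"].shape[0]
    d["f"]=h/2/np.tan(np.radians(d["vfov"])/2)
    d["K"]=np.array([[d["f"],0,d["cx"]],[0,d["f"],d["cy"]],[0,0,1]])
    d["R"]=cv2.Rodrigues(np.array(d["rvec"],float))[0]; d["t"]=np.array(d["tvec"],float).ravel()
    return d
def w(d,u,v,z=None):
    """world point of pixel: by depth, or on plane world z"""
    p=cv2.undistortPoints(np.array([[[u,v]]],float),d["K"],np.array([d["k1"],0,0,0.]))[0,0]
    ray=np.array([p[0],p[1],1.]); c=-d["R"].T@d["t"]; g=d["R"].T@ray
    s=d["range_z"][int(round(v)),int(round(u))] if z is None else (z-c[2])/g[2]
    return c+s*g
def cloud(d):
    h,wd=d["range_z"].shape; uv=np.stack(np.meshgrid(np.arange(wd),np.arange(h)),-1).reshape(-1,1,2).astype(float)
    p=cv2.undistortPoints(uv,d["K"],np.array([d["k1"],0,0,0.]))[:,0]
    s=d["range_z"].reshape(-1,1); P=(np.c_[p,np.ones(len(p))]*s-d["t"])@d["R"]
    P[s[:,0]==0]=np.nan
    return P.reshape(h,wd,3)
def save(n,im,s=1):
    cv2.imwrite("pics/"+n,cv2.resize(im[...,::-1],None,fx=s,fy=s,interpolation=cv2.INTER_CUBIC))
E
python3 - <<'E'
from h import *
a=cam("top"); b=cam("scene")
import pickle; pickle.dump((a,b),open("ab.pkl","wb"))
save("top.png",a["frame"],1.5); save("scene.png",b["frame"],1.5)
print(r.get_state())
E
```

```text
{'time': 0.1, 'joint_pos': array([-1.34497455e+00,  3.14153419e-01, -4.79914346e-02,  1.21019031e+00,
        1.22059502e-05,  1.57077637e+00]), 'dq': array([ 0.00196591, -0.00170985,  0.00220283,  0.00100101, -0.00021038,
        0.00105768]), 'effort': array([-2.04065605e-04, -5.40764737e+01,  3.40543020e+01,  1.11680556e-02,
       -1.59453334e-04, -4.38674846e-06]), 'tool_pos': array([ 0.13423122, -0.58425553,  0.23051649]), 'eef_rot': array([[ 9.74605970e-01,  2.23926536e-01, -3.32660364e-04],
       [ 2.23926783e-01, -9.74604811e-01,  1.50249743e-03],
       [ 1.22366532e-05, -1.53883453e-03, -9.99998816e-01]]), 'force': array([-0.68155856, -0.71253231, -0.05303059]), 'torque': array([ 0.00557749,  0.00383572, -0.02822677]), 'opening': 0.0854856065794097}
```

View pics/top.png

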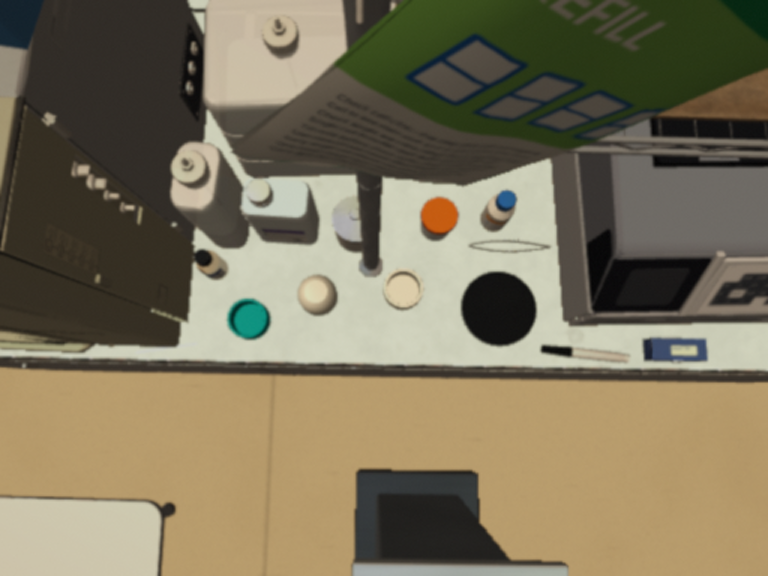

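View pics/scene.png

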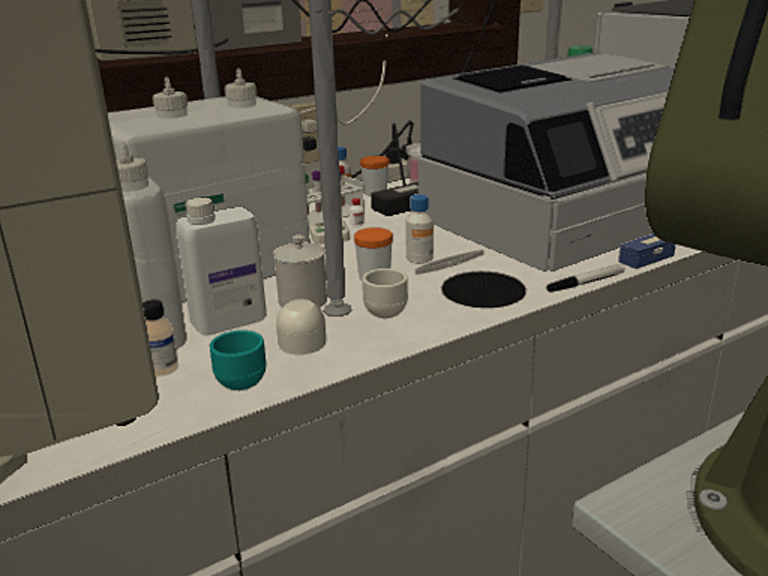

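The top view (shown at 1.5x) has these lookalikes:
- a plain cream dome at (317,294), mouth down
- an open white mortar at (403,288), mouth up
- a turquoise bowl at (248,319), the decoy
- a lidded white jar at (345,218)

By the description I choose the dome. The mat is at (498,308), and a vertical pole has its foot at (370,265). Next I'll measure these and the obstacles.

```bash
python3 - <<'E'
from h import *
import pickle; a,b=pickle.load(open("ab.pkl","rb"))
for n,u,v,z in [("dome",317,294,None),("open",403,288,.05),("teal",248,319,.05),("mat",498,308,.003),("pole",370,268,0),("jar",345,218,None),("orange",439,216,None)]:
    print(n,w(a,u/1.5,v/1.5,z).round(3), w(a,u/1.5,v/1.5).round(3))
P=cloud(a)
# dome silhouette / mat
for n,(u,v),rad in [("dome",(211,196),18),("open",(269,192),18),("mat",(332,205),34)]:
    Q=P[v-rad:v+rad,u-rad:u+rad].reshape(-1,3); fr=a["frame"][v-rad:v+rad,u-rad:u+rad].reshape(-1,3).astype(int)
    m=fr.sum(1)<90 if n=="mat" else Q[:,2]>.02
    q=Q[m]; print(n,m.sum(),np.nanmin(q,0).round(3),np.nanmax(q,0).round(3),((np.nanmin(q,0)+np.nanmax(q,0))/2).round(3))
# clouds from both: coarse height map in workspace
A=np.r_[P.reshape(-1,3),cloud(b).reshape(-1,3)]
A=A[np.isfinite(A).all(1)]
xs=np.arange(.1,.9,.05); ys=np.arange(.5,-.75,-.05)
print("max z (cm) in bins; rows x, cols y from .5 down")
for x in xs:
    print("%.2f"%x,[ int(100*A[s,2].max()) if (s:=(A[:,0]>=x)&(A[:,0]<x+.05)&(A[:,1]<=y)&(A[:,1]>y-.05)&(A[:,2]<1.5)).sum()>3 else -9 for y in ys])
s=(A[:,0]>.2)&(A[:,0]<.9)&(A[:,2]>.25)&(abs(A[:,1])<.4); 
print("above .25 minz by x:",[(round(x,2),A[s&(abs(A[:,0]-x)<.025),2].min().round(2) if (s&(abs(A[:,0]-x)<.025)).any() else None) for x in xs])
E
```

```text
dome [0.537 0.219 0.057] [0.537 0.219 0.057]
open [0.55  0.092 0.05 ] [0.554 0.09  0.026]
teal [0.499 0.32  0.05 ] [0.502 0.326 0.023]
mat [ 0.53  -0.061  0.003] [ 0.529 -0.06   0.006]
pole [0.59  0.142 0.   ] [0.583 0.142 0.032]
jar [0.647 0.179 0.08 ] [0.647 0.179 0.08 ]
orange [0.657 0.04  0.067] [0.657 0.04  0.067]
dome 550 [0.512 0.193 0.021] [0.571 0.252 0.058] [0.541 0.222 0.039]
open 602 [0.52  0.064 0.021] [0.593 0.132 0.063] [0.557 0.098 0.042]
mat 1753 [ 0.465 -0.133 -0.002] [ 0.586 -0.006  0.016] [ 0.525 -0.07   0.007]
max z (cm) in bins; rows x, cols y from .5 down
0.10 [-91, -91, -91, -91, -91, -92, 0, 31, 40, 1, 1, 0, 0, 0, -91, -92, -91, -91, -92, -92, -91, -91, -91, -91, -91]
0.15 [-91, -91, -91, -91, -91, -91, -82, 31, 40, 0, 0, 0, 0, -82, -92, -91, -92, -91, -91, -91, -91, -91, -91, -91, -91]
0.20 [-92, -91, -91, -92, -92, -91, -91, -91, -91, -92, -91, -91, -91, -91, -91, -91, -91, -91, -91, -91, -91, -92, -91, -91, -92]
0.25 [-92, -91, -92, -92, -91, -91, -91, -91, -91, -92, -92, -92, -92, -91, -91, -92, -91, -91, -91, -91, -92, -91, -91, -91, -91]
0.30 [-91, -91,
[... 1068 characters left out ...]
, 29, 28, -9, 2, 2, 2, 23, 24, 24, 24, 24, 24, 24, 24, 24, 24, 31, 31, 31]
0.85 [-9, 28, 24, 24, 24, 24, 24, 24, -9, 2, 5, 5, 4, 4, 3, -9, -9, -9, -9, -9, -9, -9, 30, 32, 32]
above .25 minz by x: [(np.float64(0.1), None), (np.float64(0.15), None), (np.float64(0.2), None), (np.float64(0.25), None), (np.float64(0.3), None), (np.float64(0.35), None), (np.float64(0.4), None), (np.float64(0.45), None), (np.float64(0.5), np.float64(0.59)), (np.float64(0.55), np.float64(0.48)), (np.float64(0.6), np.float64(0.25)), (np.float64(0.65), np.float64(0.25)), (np.float64(0.7), np.float64(0.25)), (np.float64(0.75), np.float64(0.25)), (np.float64(0.8), np.float64(0.25)), (np.float64(0.85), np.float64(0.25))]
```

```bash
cat >> h.py <<'E'
from scipy.spatial.transform import Rotation as Ro
def ori(p,phi,sy=1,roll=0):
    """tool pitched p deg below horizontal, azimuth phi deg, jaw axis sy*tangent, then roll about tool z"""
    p,phi=np.radians([p,phi]); z=np.array([np.cos(p)*np.cos(phi),np.cos(p)*np.sin(phi),-np.sin(p)])
    y=sy*np.array([-np.sin(phi),np.cos(phi),0]); 
    return np.c_[np.cross(y,z),y,z]@Ro.from_euler("z",roll,degrees=True).as_matrix()
def to(R,p,st=None):
    s=st or r.get_state(); R0=s["eef_rot"]; v=Ro.from_matrix(R0.T@R).as_rotvec()
    print("shift",(R0.T@(np.array(p)-s["tool_pos"])).round(4),"rot",v.round(3),"deg",np.degrees(np.linalg.norm(v)).round(0))
E
python3 - <<'E'
from h import *
to(ori(90,-34),(.347,-.237,.25)); to(ori(90,-34,-1),(.347,-.237,.25))
E
```

```text
shift [ 0.2851 -0.2908 -0.019 ] rot [-1.000e-03 -2.000e-03 -2.322e+00] deg 133.0
shift [ 0.2851 -0.2908 -0.019 ] rot [-0.001  0.001  0.819] deg 47.0
```

>>> play_rows(plan=[[0, [0.285, -0.291, -0.02], [0, 0, 0.82]], [0, [0.285, -0.291, -0.02], [0, 0, 0.82]], [0, [0.285, -0.291, -0.02], [0, 0, 0.82]], [0, [0.285, -0.291, -0.02], [0, 0, 0.82]], [0, [0.285, -0.291, -0.02], [0, 0, 0.82]]])

```text
time: 0.72
tool_pos: [0.2927, -0.326, 0.2461]
eef_rot: [[0.826, -0.564, 0.0], [-0.564, -0.826, 0.0], [0.0, -0.0, -1.0]]
force: [2.1, -0.5, 0.7]
opening: 0.0855
```

```bash
python3 - <<'E'
from h import *
s=r.get_state(); print(s["joint_pos"].round(3),s["tool_pos"],s["time"]); 
for sy in (1,-1): to(ori(60,10,sy),(.42,.07,.22)); 
E
```

```text
[-8.390e-01  2.000e-03 -3.830e-01  1.186e+00  0.000e+00  2.901e+00] [ 0.29265821 -0.32599942  0.24606258] 0.725
shift [-0.1181 -0.3988  0.0261] rot [ 0.617 -0.251  2.301] deg 137.0
shift [-0.1181 -0.3988  0.0261] rot [ 0.202  0.497 -0.755] deg 53.0
```

```bash
python3 - <<'E'
from h import *
to(ori(55,10,-1,-5),(.42,.07,.20)); 
E
```

```text
shift [-0.1181 -0.3988  0.0461] rot [ 0.212  0.593 -0.833] deg 60.0
```

>>> play_rows(plan=[[0, [-0.118, -0.4, 0.046], [0.21, 0.59, -0.83]], [0, [-0.118, -0.4, 0.046], [0.21, 0.59, -0.83]], [0, [-0.118, -0.4, 0.046], [0.21, 0.59, -0.83]], [0, [-0.118, -0.4, 0.046], [0.21, 0.59, -0.83]], [0, [-0.118, -0.4, 0.046], [0.21, 0.59, -0.83]]])

```text
time: 1.35
tool_pos: [0.3861, -0.0298, 0.2119]
eef_rot: [[0.835, 0.171, 0.523], [0.157, -0.985, 0.07], [0.527, 0.023, -0.85]]
force: [0.8, 0.5, -0.6]
opening: 0.0854
```

```bash
python3 - <<'E'
from h import *
s=r.get_state(); print(s["joint_pos"].round(3),s["tool_pos"],s["time"]);
phi=20;u=np.array([np.cos(np.radians(phi)),np.sin(np.radians(phi)),0])
R=ori(32,phi,-1,-5); g=np.array([.541,.222,.022])+R[:,2]*.025
print("grasp TCP",g); to(R,g-R[:,2]*.13)
E
```

```text
[-0.244 -0.564 -0.997  0.614  0.196  2.772] [ 0.38611409 -0.02982539  0.21193848] 1.35
grasp TCP [0.56092261 0.22925124 0.00875202]
shift [ 0.0235 -0.209   0.1669] rot [ 0.123  0.464 -0.196] deg 30.0
```

```bash
cat > k.py <<'E'
import numpy as np
from scipy.optimize import least_squares
Z=lambda *a:np.array(a)
S=[([-1.345,.3142,-.048,1.2102,0],(.1342,-.5843,.2305),(0,0,-1)),
([-.839,.002,-.383,1.186,0],(.2927,-.3260,.2461),(0,0,-1)),
([-.244,-.564,-.997,.614,.196],(.3861,-.0298,.2119),(.523,.070,-.850))]
def wr(k,q):
    r0,z0,L1,al,L2,L3=k
    return Z(r0+L1*np.sin(q[1]+al)+L2*np.cos(q[1]-q[2]), z0+L1*np.cos(q[1]+al)-L2*np.sin(q[1]-q[2]))
def res(k):
    o=[]
    for q,t,z in S:
        W=Z(*t)-k[5]*Z(*z); c,s=np.cos(q[0]),np.sin(q[0])
        a=wr(k,q); o+=[c*W[0]+s*W[1]-a[0], -s*W[0]+c*W[1], W[2]-a[1]]
    return Z(*o+list(.01*(np.array(k)-[0,.15,.3,0,.3,.2])))
K=least_squares(res,[0,.15,.3,0,.3,.2]).x
lo=[-.69,-1.03,-2.08];hi=[1.73,1.25,2.16]
def ik(tcp,z,p):
    W=Z(*tcp)-K[5]*Z(*z); R=np.hypot(W[0],W[1])
    f=lambda x:wr(K,[0,x[0],x[1]])-[R,W[2]]
    s=least_squares(f,[0,-.4]); j2,j3=s.x
    return np.arctan2(W[1],W[0]),R,W[2],j2,j3,np.radians(p)-j2+j3,np.abs(s.fun).max()
if __name__=="__main__":
    from h import ori
    print(K.round(3),res(K)[:9].round(4))
    for nm,P,h in (("dome",(.541,.222),.022),("mat",(.528,-.063),.038)):
        phi=np.degrees(np.arctan2(P[1],P[0]))
        for p in (20,30,40,50,60):
            z=ori(p,phi)[:,2]; print(nm,p,np.round(ik(Z(*P,h)+.025*z,z,p),3))
E
python3 k.py
```

```text
[ 0.43   0.162  0.475 -0.058  0.047  0.373] [ 0.0055 -0.     -0.0012 -0.0086 -0.0001  0.0006  0.0031 -0.0081  0.0006]
dome 20 [ 0.389  0.258  0.141 -1.636 -1.513  0.472  0.253]
dome 30 [ 0.389  0.283  0.196 -1.286 -1.513  0.296  0.27 ]
dome 40 [ 0.389  0.318  0.246 -0.87  -1.513  0.055  0.231]
dome 50 [ 0.389  0.361  0.289 -0.439 -1.513 -0.201  0.25 ]
dome 60 [ 0.389  0.411  0.324 -0.059 -1.513 -0.407  0.264]
mat 20 [-0.119  0.205  0.157 -1.536 -1.513  0.372  0.203]
mat 30 [-0.119  0.23   0.212 -1.268 -1.513  0.279  0.216]
mat 40 [-0.119  0.265  0.262 -0.969 -1.513  0.154  0.201]
mat 50 [-0.119  0.308  0.305 -0.649 -1.513  0.009  0.183]
mat 60 [-0.119  0.358  0.34  -0.328 -1.513 -0.138  0.219]
```

```bash
cat > k.py <<'E'
import numpy as np
from scipy.optimize import least_squares
from scipy.spatial.transform import Rotation as Ro
from h import ori
LO=np.array([-2.67,-.69,-1.03,-2.08,-1.42,-3.14]);HI=np.array([2.67,1.73,1.25,2.16,1.45,3.14])
K=np.array([.02,.365,.51,.45,.13,.33])
def fk(q,k=K,s5=1):
    r0,z0,L1,L2,Lw,L3=k
    p=q[1]-q[2]+q[3]; A=Ro.from_euler("z",q[0])*Ro.from_euler("y",p)
    B=A*Ro.from_euler("z",s5*q[4])
    c=np.array([r0+L1*np.sin(q[1])+L2*np.cos(q[1]-q[2]),0,z0+L1*np.cos(q[1])-L2*np.sin(q[1]-q[2])])
    pos=Ro.from_euler("z",q[0]).apply(c)+A.apply([Lw,0,0])+B.apply([L3,0,0])
    # tool frame at j6=0: z=forward(X), y=left(Y), x=y cross z
    T=np.c_[[0,0,-1],[0,1,0],[1,0,0]].astype(float)
    return pos,B.as_matrix()@T@Ro.from_euler("z",q[5]).as_matrix()
S=[([-1.34497,.31415,-.04799,1.21019,0,1.57078],(.13423,-.58426,.23052)),
([-.839,.002,-.383,1.186,0,2.901],(.29266,-.3260,.24606)),
([-.244,-.564,-.997,.614,.196,2.772],(.38611,-.02983,.21194))]
K=least_squares(lambda k:np.r_[np.ravel([fk(q,k)[0]-t for q,t in S]),1e-3*(k-K)],K).x
def ik(pos,R,q0):
    f=lambda q:(lambda P,M:np.r_[(P-pos)*5,Ro.from_matrix(M.T@R).as_rotvec()])(*fk(q))
    s=least_squares(f,np.clip(q0,LO+.01,HI-.01),bounds=(LO+.02,HI-.02))
    return s.x,np.abs(s.fun).max()
if __name__=="__main__":
    print(K.round(4),[np.abs(fk(q)[0]-t).max().round(4) for q,t in S]); print(fk(S[2][0])[1].round(3))
    for nm,P,h,phis,j6,sy in (("dome",(.541,.222),.022,(-10,0,10,20,30,40),2.9,-1),("mat",(.528,-.063),.038,(-60,-40,-20,-7,10,30,50),0,1)):
      for p in (15,20,30,40,50):
       for phi in phis:
        best=None
        for roll in (-15,-10,-5,0,5,10,15):
          R=ori(p,phi,sy,roll); q,e=ik(np.array([*P,h])+.025*R[:,2],R,[np.radians(phi)/2+.1,-.5,-.9,.3,0.1,j6])
          if e<.01 and (best is None or abs(roll)<abs(best[0])): best=(roll,q.round(2))
        if best: print(nm,"p",p,"phi",phi,*best)
E
python3 k.py
```

```text
[-0.0157  0.3789  0.5146  0.4886  0.1341  0.3303] [np.float64(0.0017), np.float64(0.0001), np.float64(0.0024)]
[[ 0.835  0.171  0.523]
 [ 0.157 -0.985  0.07 ]
 [ 0.527  0.023 -0.849]]
dome p 15 phi 0 -15 [ 0.73  1.36 -0.97 -1.98 -0.7   3.11]
dome p 15 phi 40 0 [ 0.1   1.4  -0.99 -2.06  0.58  2.96]
dome p 50 phi 10 -15 [ 0.49  0.53 -0.96 -0.59 -0.2   3.12]
dome p 50 phi 20 -5 [ 0.41  0.53 -0.98 -0.64 -0.04  3.1 ]
dome p 50 phi 30 0 [ 0.32  0.53 -0.97 -0.62  0.13  2.99]
dome p 50 phi 40 0 [ 0.24  0.52 -0.94 -0.54  0.29  2.78]
mat p 15 phi -60 0 [ 0.47  0.87 -0.72 -0.23 -1.3   1.36]
mat p 15 phi -40 0 [ 0.4   1.25 -1.01 -1.74 -1.04  0.46]
mat p 15 phi 30 0 [-0.66  1.17 -0.99 -1.55  1.1  -0.56]
mat p 15 phi 50 0 [-0.71  0.87 -0.61  0.12  1.31 -1.6 ]
mat p 20 phi -60 0 [ 0.45  0.8  -0.74 -0.17 -1.21  1.35]
mat p 20 phi 30 0 [-0.64  1.02 -1.01 -1.28  1.05 -0.68]
mat p 20 phi 50 0 [-0.69  0.8  -0.65  0.09  1.22 -1.54]
mat p 30 phi -60 0 [ 0.4   0.68 -0.76 -0.08 -1.03  1.32]
mat p 30 phi 30 0 [-0.58  0.76 -1.01 -0.85  0.89 -0.79]
mat p 30 phi 50 0 [-0.64  0.68 -0.69  0.1   1.04 -1.45]
mat p 40 phi -60 0 [ 0.33  0.56 -0.76  0.02 -0.85  1.27]
mat p 40 phi -40 0 [ 0.25  0.58 -1.01 -0.61 -0.68  0.74]
mat p 40 phi 30 0 [-0.5   0.57 -0.98 -0.53  0.72 -0.82]
mat p 40 phi 50 0 [-0.57  0.58 -0.7   0.15  0.86 -1.37]
mat p 50 phi -60 0 [ 0.24  0.47 -0.73  0.14 -0.67  1.21]
mat p 50 phi -40 0 [ 0.17  0.43 -0.94 -0.31 -0.51  0.73]
mat p 50 phi 30 0 [-0.42  0.44 -0.91 -0.23  0.55 -0.82]
mat p 50 phi 50 0 [-0.49  0.49 -0.69  0.22  0.68 -1.3 ]
```

```bash
python3 - <<'E'
from k import *
print("dome")
for p in (36,40,44,48):
  for phi in range(0,66,8):
    R=ori(p,phi,-1,0); P=np.array([.541,.222,.024])+.025*R[:,2]; o=[]
    for st in ([.3,.5,-.9,-.5,.3,2.8],[.1,.6,-.8,-.2,.7,2.4],[.6,.6,-.8,-.2,-.5,3.]):
      q,e=ik(P,R,st); o.append((e,q))
    e,q=min(o,key=lambda t:t[0]); print(p,phi,round(e,3),q.round(2)) if e<.02 else 0
print("mat")
for p in (12,16,20,25):
  for phi in range(-60,-34,5):
    R=ori(p,phi,1,0); P=np.array([.528,-.063,.04])+.025*R[:,2]
    q,e=min((ik(P,R,s) for s in ([.4,.8,-.7,-.2,-1.2,1.3],[.3,.9,-.9,-.8,-1,.8])),key=lambda t:t[1]); print(p,phi,round(e,3),q.round(2))
E
```

```text
dome
36 48 0.0 [ 0.1   0.76 -1.   -0.99  0.57  2.65]
36 56 0.0 [ 0.04  0.71 -0.93 -0.75  0.71  2.47]
36 64 0.0 [ 0.    0.67 -0.84 -0.48  0.81  2.26]
40 40 0.018 [ 0.19  0.67 -1.01 -0.89  0.4   2.79]
40 48 0.0 [ 0.13  0.67 -0.98 -0.81  0.52  2.63]
40 56 0.0 [ 0.07  0.64 -0.91 -0.61  0.65  2.45]
40 64 0.0 [ 0.03  0.62 -0.82 -0.37  0.75  2.25]
44 40 0.0 [ 0.21  0.62 -1.   -0.79  0.34  2.79]
44 48 0.0 [ 0.15  0.6  -0.95 -0.65  0.48  2.62]
44 56 0.0 [ 0.1   0.58 -0.88 -0.47  0.59  2.44]
44 64 0.0 [ 0.06  0.58 -0.8  -0.27  0.68  2.25]
48 24 0.0 [ 0.37  0.56 -1.   -0.73  0.03  3.11]
48 32 0.0 [ 0.3   0.55 -0.99 -0.69  0.17  2.95]
48 40 0.0 [ 0.23  0.55 -0.96 -0.61  0.31  2.78]
48 48 0.0 [ 0.17  0.54 -0.91 -0.49  0.43  2.61]
48 56 0.0 [ 0.12  0.53 -0.85 -0.34  0.53  2.44]
48 64 0.0 [ 0.09  0.54 -0.77 -0.17  0.61  2.25]
mat
12 -60 0.0 [ 0.48  0.91 -0.72 -0.27 -1.36  1.35]
12 -55 0.0 [ 0.47  0.99 -0.85 -0.84 -1.32  0.97]
12 -50 0.0 [ 0.46  1.1  -0.92 -1.3  -1.25  0.7 ]
12 -45 0.0 [ 0.44  1.22 -0.96 -1.63 -1.17  0.52]
12 -40 0.0 [ 0.41  1.33 -0.99 -1.88 -1.06  0.39]
12 -35 0.006 [ 0.37  1.41 -1
[... 215 characters left out ...]
63]
16 -40 0.017 [ 0.4   1.22 -1.01 -1.68 -1.05  0.48]
16 -35 0.047 [ 0.37  1.37 -1.01 -1.97 -0.96  0.34]
20 -60 0.0 [ 0.45  0.8  -0.74 -0.17 -1.21  1.35]
20 -55 0.0 [ 0.44  0.83 -0.85 -0.54 -1.18  1.11]
20 -50 0.0 [ 0.43  0.9  -0.94 -0.9  -1.13  0.89]
20 -45 0.0 [ 0.41  0.99 -1.01 -1.22 -1.06  0.71]
20 -40 0.045 [ 0.4   1.06 -1.01 -1.37 -1.04  0.61]
20 -35 0.07 [ 0.38  1.25 -1.01 -1.74 -0.98  0.43]
25 -60 0.0 [ 0.42  0.73 -0.75 -0.12 -1.12  1.34]
25 -55 0.0 [ 0.42  0.75 -0.85 -0.42 -1.1   1.13]
25 -50 0.0 [ 0.4   0.79 -0.94 -0.72 -1.05  0.94]
25 -45 0.0 [ 0.38  0.86 -1.01 -1.   -0.98  0.78]
25 -40 0.058 [ 0.38  0.88 -1.01 -1.05 -0.97  0.71]
25 -35 0.113 [ 0.37  0.9  -1.01 -1.11 -0.95  0.65]
```

```bash
python3 - <<'E'
from k import *; from h import *
R=ori(46,38,-1,0); g=np.array([.541,.222,.024])+.025*R[:,2]; P=g-.11*R[:,2]
print(P,*[np.round(x,2) for x in ik(P,R,[.2,.4,-.9,-.5,.3,2.8])],g); to(R,P)
E
```

```text
[0.49447115 0.18564768 0.08514388] [ 0.12  0.18 -1.01 -0.21  0.38  2.7 ] 0.08 [0.55468496 0.23269186 0.0060165 ]
shift [ 0.0576 -0.1967  0.1795] rot [ 0.321  0.214 -0.374] deg 31.0
```

```bash
python3 - <<'E'
from k import *; from h import *
R=ori(46,38,-1,0); g=np.array([.541,.222,.024])+.025*R[:,2]
for d in ((-.03,-.02,.1),(0,0,.1),(0,0,.06),(0,0,.03)):
  q,e=ik(g+d,R,[.2,.4,-.9,-.5,.3,2.8]); print(d,q.round(2),e.round(3))
R6=ori(60,38,-1,0); P=g+[-.03,-.02,.1]; q,e=ik(P,R6,[.2,.4,-.9,-.5,.3,2.8]); print(P,q.round(2),e.round(3)); to(R6,P); to(R,g+[0,0,.1])
E
```

```text
(-0.03, -0.02, 0.1) [ 0.2   0.18 -1.01 -0.3   0.32  2.79] 0.023
(0, 0, 0.1) [ 0.24  0.23 -0.97 -0.36  0.29  2.83] 0.0
(0, 0, 0.06) [ 0.24  0.37 -0.99 -0.51  0.29  2.83] 0.0
(0, 0, 0.03) [ 0.24  0.47 -0.99 -0.62  0.29  2.83] 0.0
[0.52468496 0.21269186 0.1060165 ] [ 0.27  0.13 -0.82  0.14  0.19  2.8 ] 0.0
shift [ 0.0981 -0.2177  0.1795] rot [ 0.272 -0.025 -0.41 ] deg 28.0
shift [ 0.1263 -0.2323  0.1966] rot [ 0.321  0.214 -0.374] deg 31.0
```

>>> play_rows(plan=[[0, [0.126, -0.232, 0.197], [0.32, 0.21, -0.37]], [0, [0.126, -0.232, 0.197], [0.32, 0.21, -0.37]], [0, [0.126, -0.232, 0.197], [0.32, 0.21, -0.37]], [0, [0.126, -0.232, 0.197], [0.32, 0.21, -0.37]], [0, [0.126, -0.232, 0.197], [0.32, 0.21, -0.37]]])

```text
time: 1.98
tool_pos: [0.555, 0.2116, 0.1208]
eef_rot: [[0.579, 0.61, 0.541], [0.439, -0.792, 0.423], [0.686, -0.007, -0.727]]
force: [0.2, -1.0, -0.6]
opening: 0.0856
```

```bash
python3 - <<'E'
from k import *; from h import *
a=cam("wrist"); t=cam("top"); save("w1.png",np.hstack([a["frame"],t["frame"][100:260,100:400].repeat(2,0).repeat(2,1)[:384,:]])[:,:1112],.7)
s=r.get_state(); print(s["joint_pos"].round(3),s["time"])
R=ori(46,38,-1,0); g=np.array([.541,.222,.024])+.025*R[:,2]; to(R,g+[0,0,.09]); to(R,g)
P=cloud(a); fr=a["frame"]; m=(P[...,2]>.03)&(P[...,2]<.06)&(abs(P[...,0]-.54)<.05)&(abs(P[...,1]-.22)<.05)
print(m.sum(), P[m].min(0),P[m].max(0))
E
```

```text
Traceback (most recent call last):
ValueError: all the input array dimensions except for the concatenation axis must match exactly, but along dimension 0, the array at index 0 has size 384 and the array at index 1 has size 320
```

```bash
python3 - <<'E'
from k import *; from h import *
a=cam("wrist"); save("w1.png",a["frame"],1.3)
s=r.get_state(); print(s["joint_pos"].round(3),s["tool_pos"],s["time"])
R=ori(46,38,-1,0); g=np.array([.541,.222,.024])+.025*R[:,2]; to(R,g+[0,0,.09]); to(R,g)
P=cloud(a); m=(P[...,2]>.03)&(P[...,2]<.06)&(abs(P[...,0]-.54)<.05)&(abs(P[...,1]-.22)<.05)
print(m.sum(), P[m].min(0),P[m].max(0))
E
```

```text
[ 0.19   0.019 -1.025 -0.162  0.323  2.79 ] [0.55088313 0.21277886 0.11717154] 2.125
shift [-0.0033 -0.0131  0.026 ] rot [-0.007  0.019 -0.008] deg 1.0
shift [-0.0647 -0.0121  0.0919] rot [-0.007  0.019 -0.008] deg 1.0
5340 [0.51395492 0.19279092 0.03000192] [0.57242472 0.2509362  0.05515888]
```

View pics/w1.png

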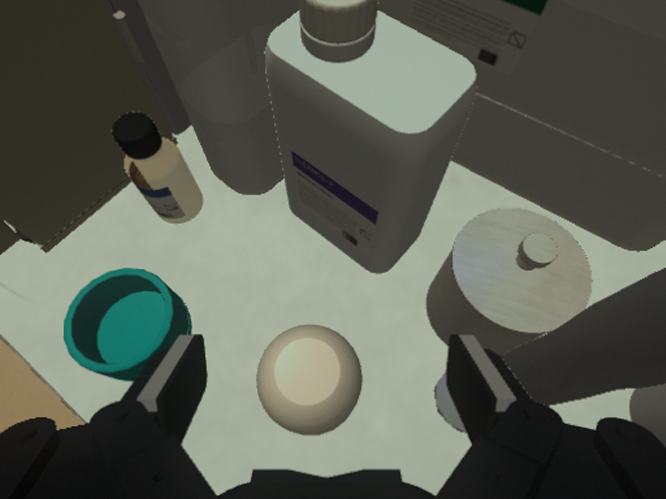

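>>> play_rows(plan=[[0, [-0.01, -0.012, 0.03], [0, 0.02, 0]], [0, [-0.024, -0.012, 0.048], [0, 0.02, 0]], [0, [-0.024, -0.012, 0.048], [0, 0.02, 0]], [0, [-0.024, -0.012, 0.048], [0, 0.02, 0]], [0, [-0.024, -0.012, 0.048], [0, 0.02, 0]]])

```text
time: 2.75
tool_pos: [0.5731, 0.2312, 0.077]
eef_rot: [[0.578, 0.615, 0.536], [0.439, -0.788, 0.431], [0.687, -0.014, -0.726]]
force: [-0.2, -0.1, 0.6]
opening: 0.0854
```

```bash
python3 - <<'E'
from k import *; from h import *
s=r.get_state(); print(s["joint_pos"].round(3),s["tool_pos"],s["time"])
R=ori(46,38,-1,0); g=np.array([.542,.222,.024])+.025*R[:,2]; to(R,g+[0,0,.06]); to(R,g+[0,0,.03]); to(R,g)
E
```

```text
[ 0.22   0.16  -1.024 -0.318  0.308  2.819] [0.57310268 0.23119592 0.07704447] 2.75
shift [-0.017  -0.0117 -0.0007] rot [-0.01  0.01 -0.01] deg 1.0
shift [-0.0376 -0.0113  0.0211] rot [-0.01  0.01 -0.01] deg 1.0
shift [-0.0582 -0.0109  0.0429] rot [-0.01  0.01 -0.01] deg 1.0
```

>>> play_rows(plan=[[0, [-0.02, -0.011, 0.01], [0, 0, 0]], [0, [-0.038, -0.011, 0.021], [0, 0, 0]], [0, [-0.038, -0.011, 0.021], [0, 0, 0]], [0, [-0.038, -0.011, 0.021], [0, 0, 0]], [0, [-0.038, -0.011, 0.021], [0, 0, 0]]])

```text
time: 3.38
tool_pos: [0.5742, 0.2356, 0.0414]
eef_rot: [[0.59, 0.621, 0.516], [0.449, -0.783, 0.43], [0.672, -0.022, -0.741]]
force: [-0.5, -0.4, -0.5]
opening: 0.0853
```

```bash
python3 - <<'E'
from k import *; from h import *
s=r.get_state(); print(s["joint_pos"].round(3),s["tool_pos"],s["time"],fk(s["joint_pos"])[0])
R=ori(46,38,-1,0); g=np.array([.542,.222,.024])+.025*R[:,2]; to(R,g+[0,0,.03]); to(R,g)
E
```

```text
[ 0.227  0.249 -1.024 -0.383  0.308  2.816] [0.57416076 0.23563019 0.0413537 ] 3.375 [0.5205009  0.22294137 0.08356712]
shift [-0.0158 -0.0091 -0.0068] rot [-0.021  0.032 -0.01 ] deg 2.0
shift [-0.0359 -0.0084  0.0154] rot [-0.021  0.032 -0.01 ] deg 2.0
```

```bash
python3 - <<'E'
s=open("k.py").read()
s=s.replace("(.38611,-.02983,.21194))]","(.38611,-.02983,.21194)),\n([.19,.019,-1.025,-.162,.323,2.79],(.55088,.21278,.11717)),([.22,.16,-1.024,-.318,.308,2.819],(.5731,.2312,.07704)),([.227,.249,-1.024,-.383,.308,2.816],(.57416,.23563,.04135))]")
s=s.replace("K=np.array([.02,.365,.51,.45,.13,.33])","K=np.array([.02,.365,.51,.45,.13,.33,0,0])").replace("r0,z0,L1,L2,Lw,L3=k","r0,z0,L1,L2,Lw,L3,al,be=k").replace("np.sin(q[1])","np.sin(q[1]+al)").replace("np.cos(q[1])","np.cos(q[1]+al)").replace("cos(q[1]-q[2])","cos(q[1]-q[2]+be)").replace("sin(q[1]-q[2])","sin(q[1]-q[2]+be)")
open("k.py","w").write(s)
E
python3 - <<'E'
from k import *; from h import *
print(K.round(4),[np.abs(fk(q)[0]-t).max().round(4) for q,t in S])
print("dome")
for p in (40,44,48,52,56):
  for phi in (20,28,36,44,52):
    R=ori(p,phi,-1,0); P=np.array([.542,.222,.024])+.025*R[:,2]
    q,e=min((ik(P,R,st) for st in ([.3,.5,-.9,-.5,.3,2.8],[.1,.6,-.8,-.2,.7,2.4])),key=lambda t:t[1]); print(p,phi,round(e,3),q.round(2))
print("mat")
for p in (16,20,25,30):
  for phi in range(-70,-34,5):
    R=ori(p,phi,1,0); P=np.array([.528,-.063,.04])+.025*R[:,2]
    q,e=min((ik(P,R,s) for s in ([.4,.8,-.7,-.2,-1.2,1.3],[.3,.9,-.9,-.8,-1,.8])),key=lambda t:t[1]); print(p,phi,round(e,3),q.round(2))
E
```

```text
[ 4.000e-04  2.826e-01  5.211e-01  4.470e-01  1.319e-01  3.310e-01
 -1.000e-04 -1.715e-01] [np.float64(0.0017), np.float64(0.0001), np.float64(0.0024), np.float64(0.0429), np.float64(0.0494), np.float64(0.0535)]
dome
40 20 0.082 [ 0.38  0.62 -1.01 -0.85  0.    3.12]
40 28 0.072 [ 0.31  0.63 -1.01 -0.86  0.15  3.02]
40 36 0.036 [ 0.22  0.66 -1.01 -0.89  0.32  2.86]
40 44 0.0 [ 0.16  0.69 -1.01 -0.9   0.45  2.72]
40 52 0.0 [ 0.09  0.65 -0.95 -0.71  0.59  2.55]
44 20 0.043 [ 0.38  0.59 -1.01 -0.8   0.01  3.12]
44 28 0.032 [ 0.33  0.6  -1.01 -0.8   0.12  3.02]
44 36 0.007 [ 0.25  0.62 -1.01 -0.81  0.27  2.87]
44 44 0.0 [ 0.18  0.61 -0.98 -0.72  0.41  2.71]
44 52 0.0 [ 0.12  0.59 -0.92 -0.56  0.53  2.53]
48 20 0.043 [ 0.38  0.56 -1.   -0.72  0.01  3.12]
48 28 0.0 [ 0.34  0.56 -1.   -0.71  0.1   3.03]
48 36 0.0 [ 0.26  0.55 -0.98 -0.65  0.24  2.87]
48 44 0.0 [ 0.2   0.54 -0.94 -0.56  0.37  2.7 ]
48 52 0.0 [ 0.15  0.53 -0.88 -0.42  0.48  2.53]
52 20 0.043 [ 0.38  0.5  -0.95 -0.54  0.01  3.12]
52 28 0.0 [ 0.34  0.5  -0.95 -0.53  0.09  3.03]
52 36 0.0 [ 0.28  0.49 -0.93 -0.48  0.21  2.86]
52 
[... 1220 characters left out ...]
  1.55]
25 -60 0.0 [ 0.42  0.73 -0.75 -0.12 -1.12  1.34]
25 -55 0.0 [ 0.42  0.75 -0.85 -0.42 -1.1   1.13]
25 -50 0.0 [ 0.4   0.79 -0.94 -0.72 -1.05  0.94]
25 -45 0.0 [ 0.38  0.86 -1.01 -1.   -0.98  0.78]
25 -40 0.058 [ 0.38  0.88 -1.01 -1.05 -0.97  0.71]
25 -35 0.113 [ 0.37  0.9  -1.01 -1.11 -0.95  0.65]
30 -70 0.0 [ 0.4   0.71 -0.56  0.39 -1.04  1.67]
30 -65 0.0 [ 0.4   0.68 -0.66  0.17 -1.05  1.5 ]
30 -60 0.0 [ 0.4   0.67 -0.76 -0.07 -1.03  1.32]
30 -55 0.0 [ 0.39  0.67 -0.85 -0.32 -1.01  1.14]
30 -50 0.0 [ 0.37  0.7  -0.93 -0.57 -0.96  0.97]
30 -45 0.0 [ 0.35  0.74 -1.   -0.81 -0.9   0.82]
30 -40 0.05 [ 0.34  0.75 -1.01 -0.85 -0.87  0.75]
30 -35 0.103 [ 0.33  0.75 -1.01 -0.86 -0.84  0.69]
```

```bash
sed -i 's/def fk(q,k=K,s5=1):/def fk(q,k=None,s5=1):\n    k=K if k is None else k/' k.py
python3 - <<'E'
from k import *; from h import *
print(K.round(4),[np.abs(fk(q)[0]-t).max().round(4) for q,t in S])
print("dome")
for p in (44,48,52,56,60):
  for phi in (28,36,44,52,60):
    R=ori(p,phi,-1,0); P=np.array([.542,.222,.024])+.025*R[:,2]
    q,e=min((ik(P,R,st) for st in ([.3,.5,-.9,-.5,.3,2.8],[.1,.6,-.8,-.2,.7,2.4])),key=lambda t:t[1]); print(p,phi,round(e,3),q.round(2))
print("mat")
for p in (16,20,25):
  for phi in range(-65,-39,5):
    R=ori(p,phi,1,0); P=np.array([.528,-.063,.04])+.025*R[:,2]
    q,e=min((ik(P,R,s) for s in ([.4,.8,-.7,-.2,-1.2,1.3],[.3,.9,-.9,-.8,-1,.8])),key=lambda t:t[1]); print(p,phi,round(e,3),q.round(2))
E
```

```text
[ 4.000e-04  2.826e-01  5.211e-01  4.470e-01  1.319e-01  3.310e-01
 -1.000e-04 -1.715e-01] [np.float64(0.0), np.float64(0.0001), np.float64(0.0001), np.float64(0.0002), np.float64(0.0002), np.float64(0.0)]
dome
44 28 0.15 [ 0.32  0.29 -1.01 -0.37  0.13  3.  ]
44 36 0.115 [ 0.23  0.31 -1.01 -0.38  0.3   2.82]
44 44 0.067 [ 0.16  0.34 -1.01 -0.39  0.44  2.65]
44 52 0.023 [ 0.11  0.37 -1.01 -0.4   0.55  2.51]
44 60 0.0 [ 0.07  0.39 -0.97 -0.31  0.64  2.34]
48 28 0.098 [ 0.33  0.28 -1.01 -0.35  0.11  3.01]
48 36 0.072 [ 0.25  0.3  -1.01 -0.35  0.26  2.84]
48 44 0.034 [ 0.19  0.32 -1.01 -0.36  0.38  2.68]
48 52 0.0 [ 0.14  0.34 -1.   -0.35  0.48  2.52]
48 60 0.0 [ 0.1   0.36 -0.93 -0.2   0.57  2.34]
52 28 0.045 [ 0.34  0.27 -1.01 -0.33  0.09  3.02]
52 36 0.026 [ 0.28  0.29 -1.01 -0.33  0.22  2.85]
52 44 0.0 [ 0.22  0.3  -1.01 -0.32  0.33  2.69]
52 52 0.0 [ 0.17  0.32 -0.95 -0.22  0.43  2.52]
52 60 0.0 [ 0.13  0.34 -0.89 -0.1   0.51  2.34]
56 28 0.0 [ 0.35  0.27 -1.   -0.29  0.08  3.02]
56 36 0.0 [ 0.29  0.27 -0.98 -0.25  0.19  2.86]
56 44 0.0 [ 0.24  0.29 -0.95 -0.19  0.28  2.69]
56 52 0.
[... 535 characters left out ...]
-45 0.154 [ 0.47  0.66 -1.01 -0.56 -1.24  1.05]
16 -40 0.221 [ 0.48  0.65 -1.01 -0.56 -1.22  1.01]
20 -65 0.0 [ 0.45  0.64 -0.77  0.2  -1.22  1.62]
20 -60 0.0 [ 0.45  0.61 -0.9  -0.14 -1.21  1.36]
20 -55 0.008 [ 0.45  0.61 -1.01 -0.45 -1.19  1.14]
20 -50 0.076 [ 0.45  0.61 -1.01 -0.46 -1.18  1.09]
20 -45 0.143 [ 0.45  0.6  -1.01 -0.47 -1.16  1.05]
20 -40 0.207 [ 0.45  0.59 -1.01 -0.47 -1.14  1.  ]
25 -65 0.0 [ 0.43  0.58 -0.79  0.19 -1.13  1.56]
25 -60 0.0 [ 0.43  0.55 -0.9  -0.08 -1.12  1.35]
25 -55 0.0 [ 0.42  0.54 -1.01 -0.37 -1.1   1.14]
25 -50 0.064 [ 0.42  0.53 -1.01 -0.38 -1.08  1.09]
25 -45 0.127 [ 0.42  0.52 -1.01 -0.38 -1.06  1.03]
25 -40 0.187 [ 0.42  0.51 -1.01 -0.39 -1.04  0.98]
```

```bash
python3 - <<'E'
from k import *; from h import *
R=ori(52,46,-1,0); g=np.array([.542,.222,.025])+.025*R[:,2]; print(g)
for dz in (.03,.015,0): 
  q,e=ik(g+[0,0,dz],R,[.2,.3,-.95,-.3,.3,2.7]); print(dz,q.round(3),e.round(4)); to(R,g+[0,0,dz])
E
```

```text
[0.55269186 0.23307175 0.00529973]
0.03 [ 0.207  0.229 -0.973 -0.205  0.353  2.651] 0.0
shift [-0.0179 -0.0112 -0.0077] rot [ 0.068 -0.075 -0.115] deg 9.0
0.015 [ 0.207  0.265 -0.984 -0.252  0.353  2.651] 0.0
shift [-0.0279 -0.0109  0.0034] rot [ 0.068 -0.075 -0.115] deg 9.0
0 [ 0.207  0.302 -0.993 -0.299  0.353  2.651] 0.0
shift [-0.038  -0.0105  0.0145] rot [ 0.068 -0.075 -0.115] deg 9.0
```

>>> play_rows(plan=[[0, [-0.01, -0.011, -0.008], [0.07, -0.075, -0.115]], [0, [-0.018, -0.011, -0.008], [0.07, -0.075, -0.115]], [0, [-0.018, -0.011, -0.008], [0.07, -0.075, -0.115]], [0, [-0.018, -0.011, -0.008], [0.07, -0.075, -0.115]], [0, [-0.018, -0.011, -0.008], [0.07, -0.075, -0.115]]])

```text
time: 4.0
tool_pos: [0.5518, 0.2326, 0.034]
eef_rot: [[0.549, 0.72, 0.425], [0.567, -0.694, 0.443], [0.614, -0.002, -0.789]]
force: [0.6, 0.2, 0.2]
opening: 0.0851
```

```bash
python3 - <<'E'
from k import *; from h import *
s=r.get_state(); print(s["joint_pos"].round(3),s["tool_pos"],s["force"])
R=ori(52,46,-1,0); g=np.array([.542,.222,.025])+.025*R[:,2]; to(R,g+[0,0,.015]); to(R,g)
a=cam("wrist"); save("w2.png",a["frame"],1.2)
E
```

```text
[ 0.206  0.231 -0.974 -0.205  0.355  2.65 ] [0.55182294 0.23260953 0.03398728] [0.63057525 0.15807808 0.20166784]
shift [-0.0077  0.0003  0.0114] rot [-0.002  0.002 -0.001] deg 0.0
shift [-0.0169  0.0004  0.0232] rot [-0.002  0.002 -0.001] deg 0.0
```

View pics/w2.png

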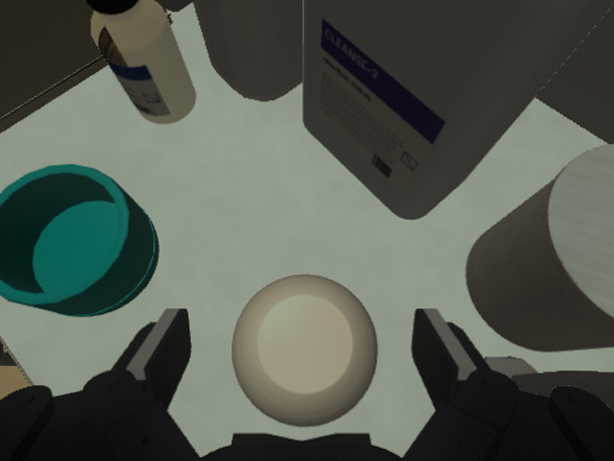

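The dome, at (305,350), is centred between the pads at (175,345) and (425,345), and nothing touches. I'll lower to grasp height and close.

>>> play_rows(plan=[[0, [-0.006, 0, 0.008], [0, 0, 0]], [0, [-0.012, 0, 0.016], [0, 0, 0]], [0, [-0.017, 0, 0.023], [0, 0, 0]], [0, [-0.017, 0, 0.023], [0, 0, 0]], [0, [-0.017, 0, 0.023], [0, 0, 0]]])

```text
time: 4.68
tool_pos: [0.5525, 0.2332, 0.0056]
eef_rot: [[0.549, 0.72, 0.425], [0.567, -0.694, 0.444], [0.614, -0.002, -0.789]]
force: [0.2, -0.0, 0.1]
opening: 0.0854
```

>>> play_rows(plan=[[0.4, [0, 0, 0], [0, 0, 0]], [0.6, [0, 0, 0], [0, 0, 0]], [0.8, [0, 0, 0], [0, 0, 0]], [0.8, [0, 0, 0], [0, 0, 0]], [0.8, [0, 0, 0], [0, 0, 0]]], grip_force=60)

```text
time: 5.3
tool_pos: [0.5531, 0.2333, 0.0065]
eef_rot: [[0.548, 0.72, 0.426], [0.567, -0.694, 0.444], [0.615, -0.002, -0.788]]
force: [-2.8, -2.1, 5.6]
opening: 0.0573
```

```bash
python3 - <<'E'
from k import *; from h import *
s=r.get_state(); print(s["joint_pos"].round(3),s["tool_pos"],s["force"],s["opening"],s["time"])
# flip path feasibility at a carry point
P=np.array([.47,.05,.16])
for p,phi,roll in [(52,46,0)]+[(50,20,a) for a in (0,-60,-120,-180)]+[(40,-20,-180),(30,-45,-180),(20,-60,-180)]:
    R=ori(p,phi,-1,roll); q,e=min((ik(P,R,x) for x in ([.2,.3,-.9,-.3,.3,2.7+np.radians(roll)],[.4,.5,-.8,0,-1,1.3],[0,.3,-.8,0,0,0.])),key=lambda t:t[1]); print(p,phi,roll,q.round(2),e.round(3))
E
```

```text
[ 0.207  0.3   -0.991 -0.293  0.354  2.651] [0.55314837 0.23330735 0.00652963] [-2.83487965 -2.0698294   5.59241639] 0.057324944432731416 5.3
52 46 0 [-0.29 -0.14 -0.91  0.45  0.58  2.16] 0.0
50 20 0 [-0.09 -0.29 -1.01  0.3   0.28  2.77] 0.086
50 20 -60 [-0.09 -0.29 -1.01  0.3   0.28  1.72] 0.091
50 20 -120 [-0.09 -0.29 -1.01  0.3   0.28  0.68] 0.073
50 20 -180 [-0.09 -0.29 -1.01  0.3   0.28 -0.37] 0.086
40 -20 -180 [ 0.56 -0.18 -1.01  0.28 -0.66  0.8 ] 0.104
30 -45 -180 [ 0.76  0.14 -0.9   0.48 -1.05  1.51] 0.0
20 -60 -180 [ 0.79  0.51 -0.58  1.11 -1.13  2.25] 0.0
```

>>> play_rows(plan=[[0.1, [0, 0, 0], [0, 0, 0]], [0.1, [0, 0, 0], [0, 0, 0]], [0.1, [-0.0025, 0, 0.006], [0, 0, 0]], [0.1, [-0.0025, 0, 0.006], [0, 0, 0]], [0.1, [-0.0025, 0, 0.006], [0, 0, 0]]])

```text
time: 5.92
tool_pos: [0.5535, 0.2344, -0.0009]
eef_rot: [[0.549, 0.72, 0.425], [0.567, -0.694, 0.443], [0.614, -0.003, -0.789]]
force: [0.1, -0.3, 0.9]
opening: 0.0766
```

>>> play_rows(plan=[[0.4, [0, 0, 0], [0, 0, 0]], [0.6, [0, 0, 0], [0, 0, 0]], [0.8, [0, 0, 0], [0, 0, 0]], [0.8, [0, 0, 0], [0, 0, 0]], [0.8, [0, 0, 0], [0, 0, 0]]], grip_force=60)

```text
time: 6.55
tool_pos: [0.5553, 0.2348, 0.0012]
eef_rot: [[0.546, 0.72, 0.428], [0.566, -0.694, 0.445], [0.617, -0.001, -0.787]]
force: [-2.4, -2.6, 8.8]
opening: 0.0575
```

>>> play_rows(plan=[[0.8, [0.006, 0, -0.008], [0, 0, 0]], [0.8, [0.012, 0, -0.016], [0, 0, 0]], [0.8, [0.018, 0, -0.024], [0, 0, 0]], [0.8, [0.025, 0, -0.032], [0, 0, 0]], [0.8, [0.025, 0, -0.032], [0, 0, 0]]])

```text
time: 7.18
tool_pos: [0.5548, 0.2347, 0.0417]
eef_rot: [[0.547, 0.72, 0.427], [0.567, -0.694, 0.444], [0.616, -0.001, -0.788]]
force: [0.4, 1.0, -1.9]
opening: 0.0579
```

```bash
python3 - <<'E'
from h import *
s=r.get_state(); print(s["joint_pos"].round(3),s["tool_pos"],s["force"],s["opening"],s["time"])
a=cam("scene"); save("s3.png",a["frame"][150:300,100:300],4)
E
```

```text
[ 0.209  0.218 -0.963 -0.184  0.353  2.653] [0.55482607 0.23465961 0.04166105] [ 0.42756442  1.04957592 -1.85393405] 0.057855417878646516 7.175
```

View pics/s3.png

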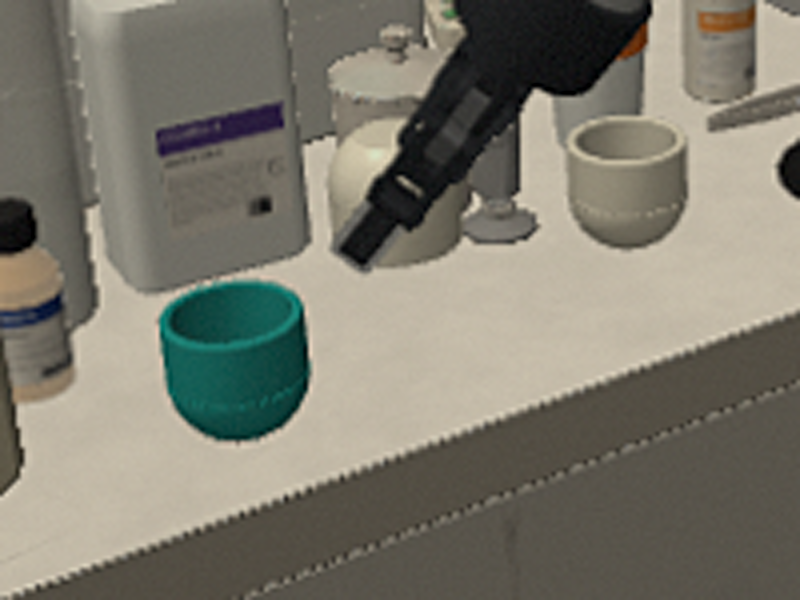

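```bash
cat > plan.py <<'E'
from k import *; from h import *
Rg=np.array([[.546,.72,.428],[.566,-.694,.445],[.617,-.001,-.787]]); tg=np.array([.5553,.2348,.0012])
m=Rg.T@(np.array([.542,.222,.0265])-tg); m[1]=0; zm=Rg.T@[0,0,-1]
c=m-zm*.0015   # sphere centre in tool frame
WP=[((.53,.21,.15),(52,46,0)),((.48,.10,.18),(75,10,-60)),((.48,0,.18),(75,-20,-120)),((.50,-.02,.15),(45,-50,-180))]
for q in (15,18): 
    R=ori(q,-60,-1,-180); C=np.array([.528,-.063,.034])+np.array([.5,-.87,0])*.02
    WP+=[(C-R@c+[0,0,.06],(q,-60,-180)),(C-R@c,(q,-60,-180))]
if __name__=="__main__":
    print("m",m.round(4),"zm",zm.round(3))
    for P,o in WP:
        R=ori(o[0],o[1],-1,o[2]); j,e=min((ik(np.array(P),R,x) for x in ([.2,.3,-.9,-.3,.3,2.7+np.radians(o[2])],[.4,.5,-.8,0,-1,1.3],[0,.3,-.8,0,0,0.],[.2,.3,-.8,.3,-.3,1.])),key=lambda t:t[1])
        print(np.round(P,3),o,j.round(2),e.round(3),"mouth",(R@zm).round(2),"mid",(P+R@m).round(3))
    to(ori(52,46,-1,0),WP[0][0])
E
python3 plan.py
```

```text
m [ 0.0011  0.     -0.0313] zm [-0.617  0.001  0.787]
[0.53 0.21 0.15] (52, 46, 0) [ 0.16 -0.05 -0.9   0.16  0.38  2.61] 0.0 mouth [-0. -0. -1.] mid [0.517 0.197 0.175]
[0.48 0.1  0.18] (75, 10, -60) [ 0.21 -0.08 -0.65  0.74 -0.01  2.13] 0.0 mouth [ 0.   -0.54 -0.84] mid [0.472 0.1   0.21 ]
[0.48 0.   0.18] (75, -20, -120) [ 0.07 -0.08 -0.65  0.76 -0.11  1.46] 0.0 mouth [ 0.29 -0.67 -0.68] mid [0.472 0.004 0.21 ]
[ 0.5  -0.02  0.15] (45, -50, -180) [ 0.43  0.02 -0.86  0.43 -0.75  1.2 ] 0.0 mouth [ 0.64 -0.76 -0.12] mid [ 0.485 -0.002  0.171]
[ 0.554 -0.108  0.088] (15, -60, -180) [ 0.4   0.54 -0.96 -0.35 -1.28  1.14] 0.0 mouth [ 0.46 -0.8   0.39] mid [ 0.539 -0.082  0.095]
[ 0.554 -0.108  0.028] (15, -60, -180) [ 0.4   0.71 -0.95 -0.5  -1.28  1.14] 0.0 mouth [ 0.46 -0.8   0.39] mid [ 0.539 -0.082  0.035]
[ 0.554 -0.108  0.086] (18, -60, -180) [ 0.39  0.5  -0.95 -0.26 -1.23  1.17] 0.0 mouth [ 0.47 -0.81  0.34] mid [ 0.539 -0.082  0.095]
[ 0.554 -0.108  0.026] (18, -60, -180) [ 0.39  0.66 -0.95 -0.41 -1.23  1.17] 0.0 mouth [ 0.47 -0.81  0.34] mid [ 0.539 -0.082  0.035]
shift [ 0.0399 -0.0007 -0.1072] rot [-0.002  0.001 -0.   ] deg 0.0
```

>>> play_rows(plan=[[0.8, [0.02, 0, -0.03], [0, 0, 0]], [0.8, [0.04, 0, -0.07], [0, 0, 0]], [0.8, [0.04, 0, -0.107], [0, 0, 0]], [0.8, [0.04, 0, -0.107], [0, 0, 0]], [0.8, [0.04, 0, -0.107], [0, 0, 0]]])

```text
time: 7.85
tool_pos: [0.53, 0.2096, 0.1481]
eef_rot: [[0.549, 0.72, 0.425], [0.567, -0.694, 0.443], [0.614, -0.003, -0.789]]
force: [-0.5, -0.2, -1.7]
opening: 0.0576
```

```bash
python3 - <<'E'
from plan import *
s=r.get_state(); print(s["joint_pos"].round(2),s["tool_pos"].round(3),s["opening"]); P,o=WP[1]; to(ori(o[0],o[1],-1,o[2]),P)
E
```

```text
[ 0.16 -0.04 -0.9   0.16  0.38  2.61] [0.53  0.21  0.148] 0.05762979136409639
shift [-0.07   0.04  -0.095] rot [-0.053 -0.473 -0.462] deg 38.0
```

>>> play_rows(plan=[[0.8, [-0.015, 0.008, -0.02], [-0.01, -0.1, -0.1]], [0.8, [-0.035, 0.02, -0.048], [-0.026, -0.23, -0.23]], [0.8, [-0.053, 0.03, -0.072], [-0.04, -0.36, -0.35]], [0.8, [-0.07, 0.04, -0.095], [-0.05, -0.47, -0.46]], [0.8, [-0.07, 0.04, -0.095], [-0.05, -0.47, -0.46]]])

```text
time: 8.48
tool_pos: [0.4807, 0.1011, 0.18]
eef_rot: [[0.325, 0.911, 0.253], [0.936, -0.348, 0.051], [0.134, 0.22, -0.966]]
force: [0.0, 1.0, -1.2]
opening: 0.058
```

```bash
python3 - <<'E'
from plan import *
s=r.get_state(); print(s["joint_pos"].round(2),s["tool_pos"].round(3),s["opening"]); P,o=WP[2]; to(ori(o[0],o[1],-1,o[2]),P)
E
```

```text
[ 0.21 -0.08 -0.65  0.74 -0.    2.13] [0.481 0.101 0.18 ] 0.05804356670451261
shift [-0.0948  0.0346 -0.0054] rot [-0.002 -0.142 -0.541] deg 32.0
```

>>> play_rows(plan=[[0.8, [-0.024, 0.009, -0.001], [0, -0.035, -0.13]], [0.8, [-0.048, 0.017, -0.003], [0, -0.07, -0.27]], [0.8, [-0.072, 0.026, -0.004], [0, -0.105, -0.4]], [0.8, [-0.095, 0.035, -0.005], [0, -0.14, -0.54]], [0.8, [-0.095, 0.035, -0.005], [0, -0.14, -0.54]]])

```text
time: 9.1
tool_pos: [0.4796, -0.0013, 0.1788]
eef_rot: [[-0.154, 0.958, 0.241], [0.98, 0.179, -0.086], [-0.126, 0.223, -0.967]]
force: [-0.4, 0.1, -0.6]
opening: 0.0574
```

```bash
python3 - <<'E'
from plan import *
s=r.get_state(); print(s["joint_pos"].round(2),s["tool_pos"].round(3),s["opening"]); P,o=WP[3]; to(ori(o[0],o[1],-1,o[2]),P)
E
```

```text
[ 0.07 -0.08 -0.65  0.76 -0.1   1.46] [ 0.48  -0.001  0.179] 0.05739836747923546
shift [-0.0178  0.0098  0.0344] rot [-0.029 -0.581 -0.564] deg 46.0
```

>>> play_rows(plan=[[0.8, [-0.004, 0.002, 0.007], [-0.006, -0.116, -0.113]], [0.8, [-0.007, 0.004, 0.014], [-0.012, -0.232, -0.226]], [0.8, [-0.011, 0.006, 0.021], [-0.018, -0.348, -0.34]], [0.8, [-0.014, 0.008, 0.027], [-0.024, -0.465, -0.45]], [0.8, [-0.018, 0.01, 0.034], [-0.03, -0.58, -0.564]]])

```text
time: 9.72
tool_pos: [0.501, -0.0184, 0.1513]
eef_rot: [[-0.455, 0.762, 0.46], [0.538, 0.648, -0.539], [-0.709, 0.002, -0.705]]
force: [0.9, 0.1, -1.9]
opening: 0.0578
```

```bash
python3 - <<'E'
from plan import *
s=r.get_state(); print(s["joint_pos"].round(2),s["tool_pos"].round(3),s["opening"]); P,o=WP[4]; to(ori(o[0],o[1],-1,o[2]),P+np.array([0,0,.03]))
E
```

```text
[ 0.43  0.02 -0.86  0.42 -0.75  1.19] [ 0.501 -0.018  0.151] 0.0578331551302414
shift [-0.0484 -0.0178  0.0965] rot [ 0.16  -0.52   0.089] deg 32.0
```

>>> play_rows(plan=[[0.8, [-0.012, -0.004, 0.024], [0.04, -0.13, 0.022]], [0.8, [-0.024, -0.009, 0.048], [0.08, -0.26, 0.045]], [0.8, [-0.036, -0.013, 0.072], [0.12, -0.39, 0.067]], [0.8, [-0.048, -0.018, 0.0965], [0.16, -0.52, 0.09]], [0.8, [-0.048, -0.018, 0.0965], [0.16, -0.52, 0.09]]])

```text
time: 10.35
tool_pos: [0.5514, -0.1101, 0.1125]
eef_rot: [[-0.136, 0.867, 0.479], [0.225, 0.498, -0.837], [-0.965, -0.006, -0.263]]
force: [-1.3, 0.3, -2.0]
opening: 0.0579
```

```bash
python3 - <<'E'
from plan import *
s=r.get_state(); print(s["joint_pos"].round(2),s["tool_pos"].round(3),s["opening"],s["time"]); P,o=WP[5]; R=ori(o[0],o[1],-1,o[2]); to(R,P+np.array([0,0,.015])); to(R,P)
a=cam("scene"); save("s4.png",a["frame"][120:300,200:420],3.6)
print("pred mid",s["tool_pos"]+s["eef_rot"]@m)
C=cloud(a); Q=C[(C[...,2]>.05)&(C[...,2]<.2)&(a["frame"].min(2)>95)&(np.linalg.norm(C-(s["tool_pos"]+s["eef_rot"]@m),axis=2)<.06)]; print(len(Q),Q.min(0).round(3),Q.max(0).round(3))
E
```

```text
[ 0.4   0.47 -0.96 -0.27 -1.28  1.14] [ 0.551 -0.11   0.113] 0.057873476024790704 10.35
shift [0.0676 0.0037 0.0179] rot [-0.004 -0.004  0.005] deg 0.0
shift [0.0821 0.0037 0.0219] rot [-0.004 -0.004  0.005] deg 0.0
pred mid [ 0.53625451 -0.08360906  0.11969669]
191 [ 0.488 -0.12   0.093] [ 0.558 -0.072  0.156]
```

View pics/s4.png

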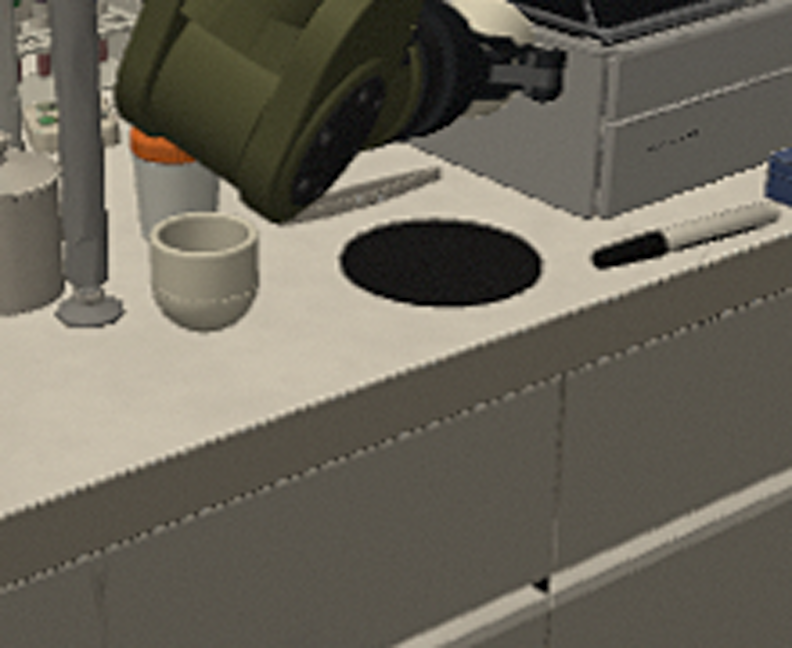

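The mortar is held out past the mat at about (500,60), and the mat at (440,262) and the open mortar at (205,270) are clear. The olive wrist is bulky, so I'll measure its clearance from the depth clouds before lowering.

```bash
python3 - <<'E'
from plan import *
s=r.get_state(); t=s["tool_pos"]; R=s["eef_rot"]; z=R[:,2]
Q=np.r_[cloud(cam("scene")).reshape(-1,3),cloud(cam("top")).reshape(-1,3)]; Q=Q[np.isfinite(Q).all(1)]
d=Q-t; a=-d@z; per=np.linalg.norm(d+a[:,None]*z,axis=1); ok=(per<.13)&(Q[:,2]>.07)
P5,o=WP[5]; zf=ori(o[0],o[1],-1,o[2])[:,2]
lat=d@np.cross(z,[0,0,1])/np.linalg.norm(np.cross(z,[0,0,1]))
for k in np.arange(0,.5,.03):
    i=ok&(a>=k)&(a<k+.03)
    if i.sum()>5: print(k.round(2),i.sum(),"per95",np.percentile(per[i],[50,97]).round(3),"minz",Q[i,2].min().round(3),"after lowering",(Q[i,2].min()-.085).round(3),"lat",lat[i].min().round(3),lat[i].max().round(3))
x=np.array([.555,.095,.026])-np.array(P5); print("open mortar lat",(x@np.cross(zf,[0,0,1])/np.linalg.norm(zf[:2])).round(3),"along",(-x@zf).round(3))
E
```

```text
0.0 261 per95 [0.036 0.042] minz 0.106 after lowering 0.021 lat -0.042 0.043
0.03 1067 per95 [0.03  0.055] minz 0.093 after lowering 0.008 lat -0.06 0.062
0.06 710 per95 [0.035 0.065] minz 0.119 after lowering 0.034 lat -0.064 0.066
0.09 1071 per95 [0.04  0.068] minz 0.124 after lowering 0.039 lat -0.067 0.069
0.12 528 per95 [0.038 0.041] minz 0.121 after lowering 0.036 lat -0.038 0.038
0.15 921 per95 [0.038 0.041] minz 0.126 after lowering 0.041 lat -0.037 0.038
0.18 613 per95 [0.037 0.039] minz 0.139 after lowering 0.054 lat -0.035 0.036
0.21 819 per95 [0.038 0.041] minz 0.141 after lowering 0.056 lat -0.037 0.038
0.24 766 per95 [0.038 0.046] minz 0.152 after lowering 0.067 lat -0.035 0.045
0.27 534 per95 [0.039 0.046] minz 0.177 after lowering 0.092 lat -0.044 0.049
0.3 747 per95 [0.055 0.085] minz 0.147 after lowering 0.062 lat -0.055 0.09
0.33 1455 per95 [0.056 0.12 ] minz 0.15 after lowering 0.065 lat -0.055 0.092
0.36 4428 per95 [0.044 0.098] minz 0.166 after lowering 0.081 lat -0.051 0.092
0.39 2076 per95 [0.102 0.127] minz 0.275 after lowering 0.19 lat -0.002 0.095
0.42 605 per95 [0.123 0.13 ] minz 0.309 after lowering 0.224 lat 0.013 0.087
open mortar lat -0.102 along 0.169
```

>>> play_rows(plan=[[0.8, [0.015, 0.004, 0.005], [0, 0, 0]], [0.8, [0.03, 0.004, 0.009], [0, 0, 0]], [0.8, [0.045, 0.004, 0.013], [0, 0, 0]], [0.8, [0.06, 0.004, 0.016], [0, 0, 0]], [0.8, [0.068, 0.004, 0.018], [0, 0, 0]]])

```text
time: 11.12
tool_pos: [0.5574, -0.1066, 0.0497]
eef_rot: [[-0.127, 0.867, 0.482], [0.227, 0.498, -0.837], [-0.966, 0.003, -0.26]]
force: [0.1, -0.3, -2.3]
opening: 0.0579
```

```bash
python3 - <<'E'
from plan import *
a=cam("wrist"); b=cam("scene"); s=r.get_state(); print(s["tool_pos"].round(4),s["force"],s["opening"],s["time"])
save("w5.png",np.hstack([a["frame"],cv2.resize(b["frame"][130:260,220:370],(443,384))]),.8)
P,o=WP[5]; to(ori(o[0],o[1],-1,o[2]),P)
Mp=s["tool_pos"]+s["eef_rot"]@m; print("pred mid",Mp)
for d in (a,b):
    C=cloud(d); Q=C[(np.linalg.norm(C-Mp,axis=2)<.045)&(d["frame"].min(2)>70)&(C[...,2]>.012)]; print(len(Q),Q.min(0).round(3) if len(Q) else 0,Q.max(0).round(3) if len(Q) else 0)
E
```

```text
[ 0.5569 -0.107   0.049 ] [-0.48431421  0.43878415 -1.17550262] 0.057754063632463014 11.225
shift [ 0.0209 -0.0031  0.005 ] rot [-0.002 -0.001 -0.001] deg 0.0
pred mid [ 0.54167478 -0.08054604  0.05607961]
18510 [ 0.505 -0.113  0.024] [ 0.571 -0.04   0.073]
243 [ 0.507 -0.121  0.028] [ 0.57  -0.066  0.092]
```

View pics/w5.png

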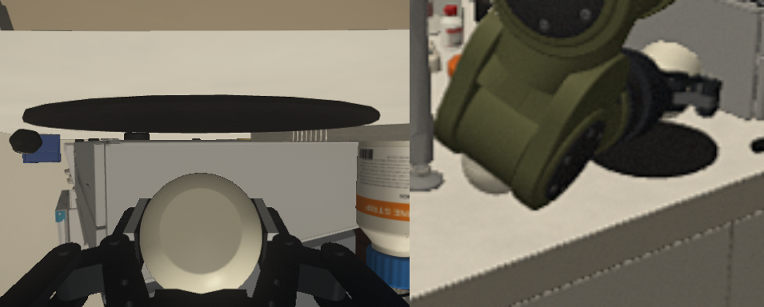

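```bash
python3 - <<'E'
from plan import *
a=cam("wrist"); s=r.get_state()
print("cam centre",(-a["R"].T@a["t"]).round(3),"tool frame",(s["eef_rot"].T@(-a["R"].T@a["t"]-s["tool_pos"])).round(3))
cp=s["tool_pos"]+s["eef_rot"]@c; C=cloud(a)
Q=C[(abs(np.linalg.norm(C-cp,axis=2)-.03)<.008)&(a["frame"].min(2)>60)]
f=least_squares(lambda x:np.clip(np.linalg.norm(Q-x,axis=1),.02,.04)-.03,cp,loss="soft_l1",f_scale=.001)
print(len(Q),"pred centre",cp.round(4),"fit",f.x.round(4),np.median(abs(f.fun)).round(4))
# flat foot normal: points well inside the sphere
D=np.linalg.norm(Q-f.x,axis=1); F=Q[D<.0285]; u,sv,vt=np.linalg.svd(F-F.mean(0)); print(len(F),"foot normal",vt[2].round(3),"pred mouth",(s["eef_rot"]@zm).round(3), "dist",((F.mean(0)-f.x)).round(4))
E
```

```text
cam centre [0.478 0.031 0.008] tool frame [ 0.081  0.    -0.143]
19212 pred centre [ 0.5409 -0.0795  0.0557] fit [ 0.5415 -0.0804  0.0537] 0.0009
3727 foot normal [-0.46   0.796 -0.393] pred mouth [ 0.459 -0.797  0.392] dist [-0.012   0.0208 -0.01  ]
```

The wrist-cloud sphere fit puts the sphere centre at z = 53.7 mm, so I need to lower about 20 mm. The foot normal matches the prediction, so the mortar hasn't slipped in the grip. No camera housing shows in the clouds, so I'll lower slowly and watch the force.

>>> play_rows(plan=[[0.8, [0.004, 0, 0.001], [0, 0, 0]], [0.8, [0.008, 0, 0.002], [0, 0, 0]], [0.8, [0.011, 0, 0.003], [0, 0, 0]], [0.8, [0.014, 0, 0.004], [0, 0, 0]], [0.8, [0.014, 0, 0.004], [0, 0, 0]]])

```text
time: 11.9
tool_pos: [0.5561, -0.108, 0.0331]
eef_rot: [[-0.131, 0.867, 0.48], [0.224, 0.498, -0.838], [-0.966, -0.002, -0.259]]
force: [0.6, -1.0, -1.0]
opening: 0.0578
```

```bash
python3 - <<'E'
from plan import *
a=cam("wrist"); s=r.get_state(); print(s["tool_pos"].round(4),s["force"].round(2),s["time"]); cp=s["tool_pos"]+s["eef_rot"]@c; C=cloud(a)
Q=C[(abs(np.linalg.norm(C-cp,axis=2)-.03)<.008)&(a["frame"].min(2)>60)]
f=least_squares(lambda x:np.clip(np.linalg.norm(Q-x,axis=1),.02,.04)-.03,cp,loss="soft_l1",f_scale=.001); print(cp.round(4),f.x.round(4),"gap to mat",f.x[2]-.033)
E
```

```text
[ 0.5562 -0.108   0.0333] [ 0.34 -0.59 -2.29] 11.95
[ 0.5403 -0.0803  0.0397] [ 0.5408 -0.0814  0.0393] gap to mat 0.006257118504545391
```

>>> play_rows(plan=[[0.8, [0.002, 0, 0.0005], [0, 0, 0]], [0.8, [0.003, 0, 0.001], [0, 0, 0]], [0.8, [0.004, 0, 0.001], [0, 0, 0]], [0.8, [0.005, 0, 0.001], [0, 0, 0]], [0.8, [0.005, 0, 0.001], [0, 0, 0]]])

```text
time: 12.58
tool_pos: [0.5561, -0.1076, 0.0284]
eef_rot: [[-0.13, 0.867, 0.48], [0.224, 0.498, -0.838], [-0.966, -0.002, -0.259]]
force: [0.3, -1.1, -1.9]
opening: 0.0576
```

>>> play_rows(plan=[[0.8, [0.0005, 0, 0], [0, 0, 0]], [0.8, [0.001, 0, 0], [0, 0, 0]], [0.8, [0.0015, 0, 0], [0, 0, 0]], [0.8, [0.0015, 0, 0], [0, 0, 0]], [0.8, [0.0015, 0, 0], [0, 0, 0]]])

```text
time: 13.2
tool_pos: [0.5561, -0.1075, 0.0281]
eef_rot: [[-0.128, 0.868, 0.48], [0.222, 0.497, -0.839], [-0.967, -0.001, -0.257]]
force: [-0.8, -0.6, 5.7]
opening: 0.0576
```

```bash
python3 - <<'E'
from plan import *
s=r.get_state(); R=s["eef_rot"]; q=s["joint_pos"]
print(q.round(2))
for b in ((0,0,-.04),(0,0,-.08),(0,0,-.12),(0,0,-.16),(-.03,0,-.12),(-.06,0,-.16)):
    qq,e=ik(s["tool_pos"]+R@b,R,q); print(b,qq.round(2),e.round(3))
E
```

```text
[ 0.4   0.71 -0.94 -0.49 -1.29  1.15]
(0, 0, -0.04) [ 0.49  0.67 -0.86 -0.05 -1.31  1.47] 0.0
(0, 0, -0.08) [ 0.58  0.68 -0.76  0.37 -1.3   1.82] 0.0
(0, 0, -0.12) [ 0.67  0.72 -0.66  0.71 -1.27  2.11] 0.0
(0, 0, -0.16) [ 0.76  0.75 -0.59  0.96 -1.22  2.33] 0.0
(-0.03, 0, -0.12) [ 0.66  0.64 -0.68  0.72 -1.28  2.06] 0.0
(-0.06, 0, -0.16) [ 0.73  0.62 -0.62  0.99 -1.24  2.25] 0.0
```

>>> play_rows(plan=[[0, [0, 0, 0], [0, 0, 0]], [0, [0, 0, -0.015], [0, 0, 0]], [0, [0, 0, -0.05], [0, 0, 0]], [0, [0, 0, -0.09], [0, 0, 0]], [0, [0, 0, -0.13], [0, 0, 0]]])

```text
time: 13.82
tool_pos: [0.5089, -0.0239, 0.0432]
eef_rot: [[-0.137, 0.867, 0.479], [0.234, 0.498, -0.835], [-0.963, -0.002, -0.271]]
force: [-1.0, -0.4, -1.8]
opening: 0.0853
```

```bash
python3 - <<'E'
from plan import *
s=r.get_state(); print(s["tool_pos"].round(4),s["force"].round(2),s["opening"],s["time"])
a=cam("top"); b=cam("scene"); save("f6.png",np.hstack([cv2.resize(b["frame"][130:260,220:390],(502,384)),cv2.resize(a["frame"][140:250,240:400],(558,384))]),.75)
C=cloud(a); Q=C[(C[...,2]>.04)&(C[...,2]<.065)&(np.hypot(C[...,0]-.528,C[...,1]+.063)<.07)&(a["frame"].min(2)>60)]
print(len(Q),Q.min(0).round(3),Q.max(0).round(3),((Q.min(0)+Q.max(0))/2).round(3)) if len(Q) else 0
E
```

```text
[ 0.5089 -0.0239  0.0432] [-1.02 -0.43 -1.79] 0.0853258189957021 13.825
253 [ 0.465 -0.079  0.04 ] [ 0.552 -0.02   0.06 ] [ 0.508 -0.049  0.05 ]
```

View pics/f6.png

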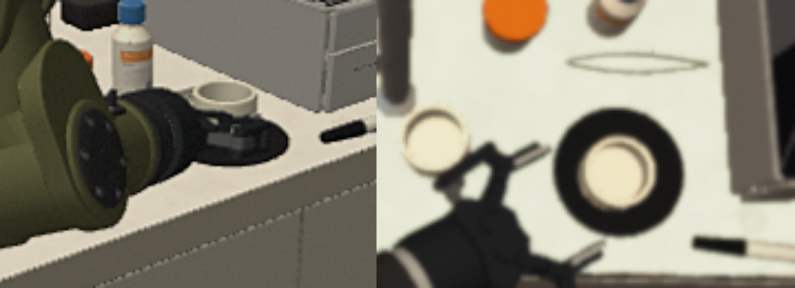

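It stands mouth up near the mat's centre, with its rim at (620,170) in the right panel. The gripper's knuckle at (455,185) is close to the other mortar at (435,140), so I'll go straight up, shifting slightly away from it.

>>> play_rows(plan=[[0, [-0.02, -0.003, -0.005], [0, 0, 0]], [0, [-0.05, -0.005, -0.012], [0, 0, 0]], [0, [-0.08, -0.005, -0.02], [0, 0, 0]], [0, [-0.11, -0.005, -0.03], [0, 0, 0]], [0, [-0.13, -0.005, -0.035], [0, 0, 0]]])

```text
time: 14.55
tool_pos: [0.5066, -0.028, 0.1781]
eef_rot: [[-0.135, 0.867, 0.48], [0.235, 0.499, -0.834], [-0.963, 0.0, -0.271]]
force: [-0.2, -0.3, -0.7]
opening: 0.0854
```

>>> play_rows(plan=[[0, [0, 0, 0], [0, 0, 0]], [0, [0, 0, 0], [0, 0, 0]], [0, [0, 0, 0], [0, 0, 0]], [0, [0, 0, 0], [0, 0, 0]], [0, [0, 0, 0], [0, 0, 0]]])

```text
time: 15.18
tool_pos: [0.5062, -0.0278, 0.1771]
eef_rot: [[-0.137, 0.866, 0.48], [0.233, 0.499, -0.835], [-0.963, -0.003, -0.27]]
force: [0.4, -0.3, -0.6]
opening: 0.0857
```

```bash
python3 - <<'E'
from plan import *
import pickle
s=r.get_state(); print(s["tool_pos"].round(4),s["force"].round(2),np.abs(s["dq"]).max().round(4),s["time"])
a=cam("top"); b=cam("scene"); a0,b0=pickle.load(open("ab.pkl","rb"))
save("f7.png",np.hstack([cv2.resize(b["frame"][130:260,220:390],(502,384)),cv2.resize(a["frame"][140:250,240:400],(558,384))]),.75)
for nm,d,c0 in (("placed",a,(.525,-.055)),("open now",a,(.555,.093)),("open before",a0,(.555,.093))):
    C=cloud(d); Q=C[(C[...,2]>.045)&(C[...,2]<.065)&(np.hypot(C[...,0]-c0[0],C[...,1]-c0[1])<.04)&(d["frame"].min(2)>90)]
    (x,y),rad=cv2.minEnclosingCircle(Q[:,:2].astype(np.float32)); pl=np.linalg.lstsq(np.c_[Q[:,:2],np.ones(len(Q))],Q[:,2],rcond=None)[0]
    print(nm,len(Q),"centre",round(x,3),round(y,3),"r",round(rad,3),"rim z",np.median(Q[:,2]).round(3),"tilt deg",np.degrees(np.arctan(np.hypot(*pl[:2]))).round(1))
E
```

```text
[ 0.5062 -0.0278  0.1771] [ 0.4  -0.33 -0.6 ] 0.004 15.175
placed 220 centre 0.522 -0.05 r 0.03 rim z 0.055 tilt deg 0.4
open now 95 centre 0.543 0.106 r 0.03 rim z 0.052 tilt deg 0.3
open before 186 centre 0.55 0.093 r 0.03 rim z 0.053 tilt deg 1.0
```

View pics/f7.png

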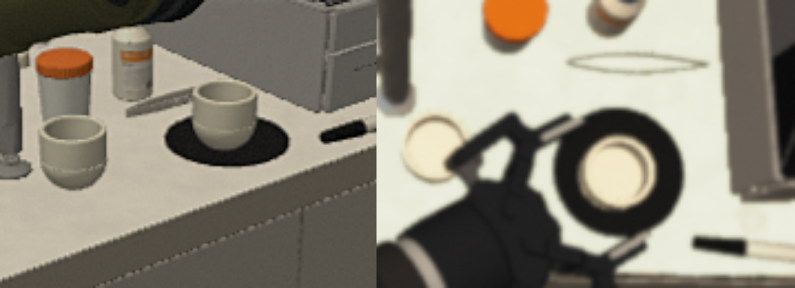

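```bash
python3 - <<'E'
from plan import *
import pickle
b=cam("scene"); a0,b0=pickle.load(open("ab.pkl","rb"))
for d in (b0,b):
    C=cloud(d); Q=C[(C[...,2]>.030)&(C[...,2]<.05)&(np.hypot(C[...,0]-.551,C[...,1]-.098)<.055)]
    f=least_squares(lambda x:np.hypot(Q[:,0]-x[0],Q[:,1]-x[1])-.03,[.551,.098],loss="soft_l1",f_scale=.001); print(len(Q),f.x.round(4),np.median(abs(f.fun)).round(4))
T=b0["frame"][165:220,235:280]; m=cv2.matchTemplate(b["frame"],T,cv2.TM_CCOEFF_NORMED); print(cv2.minMaxLoc(m)[1::2], "was (235,165)")
E
```

```text
465 [0.552 0.093] 0.0024
476 [0.544 0.107] 0.0022
(0.808469831943512, (232, 168)) was (235,165)
```

>>> play_rows(plan=[[0, [-0.02, -0.02, 0], [0, 0, 0]], [0, [-0.04, -0.04, 0], [0, 0, 0]], [0, [-0.06, -0.07, 0], [0, 0, 0]], [0, [-0.06, -0.1, 0], [0, 0, 0]], [0, [-0.06, -0.1, 0], [0, 0, 0]]])

```text
time: 15.95
tool_pos: [0.4262, -0.0928, 0.2355]
eef_rot: [[-0.138, 0.866, 0.48], [0.233, 0.499, -0.835], [-0.963, -0.003, -0.27]]
force: [0.2, -0.7, -0.4]
opening: 0.0855
```

```bash
python3 - <<'E'
from plan import *
import pickle
s=r.get_state(); print(s["tool_pos"].round(3))
a=cam("top"); b=cam("scene"); a0,b0=pickle.load(open("ab.pkl","rb"))
def rim(d,c0,lo):
    C=cloud(d); m=(C[...,2]>lo)&(C[...,2]<.07)&(np.hypot(C[...,0]-c0[0],C[...,1]-c0[1])<.045)&(d["frame"].min(2)>70)
    Q=C[m]; (x,y),r_=cv2.minEnclosingCircle(Q[:,:2].astype(np.float32)); return m.sum(),round(x,4),round(y,4),round(r_,4)
for lo in (.035,.045): print("before",rim(a0,(.551,.1),lo),"now",rim(a,(.551,.1),lo),"placed",rim(a,(.522,-.05),lo))
# optical: template shift of the rim in the top picture, in world at rim height
T=a0["frame"][172:212,248:290]; R_=cv2.matchTemplate(a["frame"],T,cv2.TM_CCOEFF_NORMED); _,v,_,l=cv2.minMaxLoc(R_); print("top match",v,l)
print((w(a,l[0]+21,l[1]+20,.053)-w(a,248+21,172+20,.053)).round(4))
save("f8.png",np.hstack([a0["frame"][150:230,230:330],a["frame"][150:230,230:330]]),4)
E
```

```text
[ 0.426 -0.093  0.236]
before (np.int64(227), 0.5502, 0.0927, 0.03) now (np.int64(233), 0.5419, 0.1061, 0.0299) placed (np.int64(272), 0.5224, -0.0498, 0.0303)
before (np.int64(193), 0.5502, 0.0927, 0.03) now (np.int64(198), 0.5419, 0.1061, 0.0299) placed (np.int64(222), 0.5224, -0.0498, 0.0303)
top match 0.7568326592445374 (243, 175)
[-0.007   0.0111  0.    ]
```

View pics/f8.png

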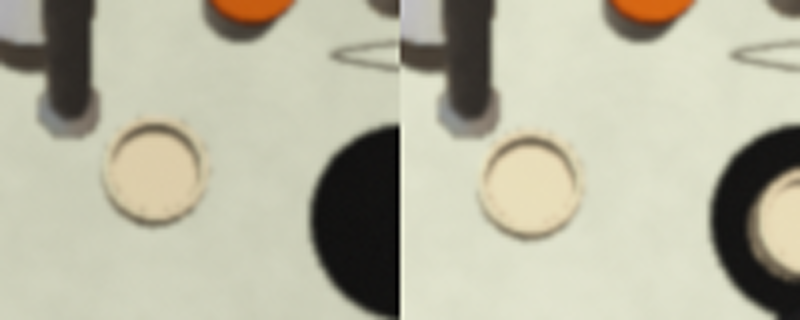

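```bash
python3 -c "
from rig import r
print(r.finish_job(), r.get_state()['time'])"
```

```text
the job is handed in; nothing more can be done
the job is handed in; nothing more can be done
```

The turned mortar is standing mouth up on the mat, but I bumped the other mortar about 16 mm during the job, close to the 20 mm limit. It was handed in at about 16 s, and `finish_job()` gave no verdict.

**What I did:** I gripped the mouth-down mortar with the tool tilted about 52° below horizontal. In the air I rolled the gripper half a turn and set the mortar's round bottom on the mat. I then opened the jaws and backed off, and it rolled upright by itself.

**Last checks:**
- **Turned mortar:** its centre is at about (0.522, −0.050), roughly 14 mm from the mat's centre. The rim is at z ≈ 55 mm with about 0.4° of tilt, and the gripper is clear and open.
- **Other mortar (not left as asked):** it is still upright with about 0.3° of tilt. The top and scene depth fits and the pixel shift gave about 16 mm; a weak template match gave 13 mm. I think the gripper's knuckle pushed it as I backed off after the release. I did not push it back, because touching it again risked tipping it.

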